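# Close a specimen transport box and lock its two quarter-turn latches

## Task

Get the insulated specimen box ready for the courier: lift its loose lid by the blue grip and set it gently (not dropped) onto the open box so that it sits flat and fully home, then push each of the two red latch levers through its quarter turn to the end stop, so that both tongues hold the lid down. Leave the two specimen jars where they stand.

Things in the scene. Friction and masses are not known exactly. Their poses are not given: they have to be found in the camera images.
- box: white open foam box, fixed to the table, 170 (x) x 140 (y) x 110 mm high, walls 18 mm, a blue tube rack inside whose caps stay 33 mm below the rim. Origin: centre of its underside on the table; z up. A steel latch post with a lever stands beside the middle of each y end wall.
- box_seat (a point): centre of the box's mouth, at the height of its rim (110 mm above the table); the lid's plate rests on this rim.
- lid: loose white foam lid, about 0.2 kg, origin: centre of the plug's underside, z up. Plate 170 (x) x 140 (y) x 22 mm, at z = 12 to 34 mm, on a plug 126 x 96 x 12 mm (its lowest 6 mm narrowed to 112 x 82) that enters the box's 134 x 104 mm mouth. It starts on the table, resting on its plug. Seated: origin 12 mm below box_seat, plate's top 132 mm above the table, x axis along the box's x, either way round.
- lid_grip (a point): centre of the top of the lid's blue grip bar: 90 mm long (along the lid's x), 24 mm wide (along y), standing 28 mm up from the plate; 62 mm above the lid's origin.
- left_lever (a joint): angle of the left latch lever about its upright pivot: about 0 to 0.2 is open (handle out along the box's +y, tongue along the box's -x, beside the lid); it grows anticlockwise seen from above to 1.571 at the end stop (handle along the box's -x, towards the robot; tongue over the lid). Stays where it is left; takes about 1.5 N at the grip to turn.
- left_pivot (a point): point on the left lever's pivot axis, which is vertical, at the underside of the lever, 135 mm above the table. In the box frame it is at (0, +96, 135) mm.
- left_grip (a point): centre of the top of the red upright round grip of the left lever: 18 mm diameter, 192 mm above the table, standing 45 mm clear above the red handle arm (top of the arm at 147 mm); 85 mm from the pivot axis.
- right_lever (a joint): angle of the right latch lever about its upright pivot: about 0 to 0.2 is open (handle out along the box's -y, tongue along the box's -x, beside the lid); it grows clockwise seen from above to 1.571 at the end stop (handle along the box's -x, towards the robot; tongue over the lid). Stays where it is left; takes about 1.5 N at the grip to turn.
- right_pivot (a point): point on the right lever's pivot axis, which is vertical, at the underside of the lever, 135 mm above the table. In the box frame it is at (0, -96, 135) mm.
- right_grip (a point): centre of the top of the red upright round grip of the right lever: 18 mm diameter, 192 mm above the table, standing 45 mm clear above the red handle arm (top of the arm at 147 mm); 85 mm from the pivot axis.
- jar_a: specimen jar with orange cap, 52 mm diameter, 75 mm high, loose bystander; origin at the centre of its underside.
- jar_b: specimen jar with yellow cap, 52 mm diameter, 75 mm high, loose bystander; origin at the centre of its underside.

How it is judged (in metres and radians):
On the way, in this order (a step that is already met when the one before it is completed fails the run):
1. the lid sits flat and fully home on the box, both levers still open (z of lid in the frame of box_seat between -0.016 and -0.008 m and horizontal distance between lid and box_seat below 0.008 m and angle between the x axis of lid and the x axis of box, either way round below 0.12 rad and angle between lid's own z axis and vertical below 0.03 rad and value of joint each of left_lever, right_lever below 0.5 rad), for 0.2 s.
2. both levers are at their end stops (value of joint each of left_lever, right_lever above 1.49 rad), for 0.2 s.
At the end, for the whole second after the job is handed in: The lid lies on the box, at rest: its origin 8 to 16 mm below the rim (12 when home), within 8 mm of the box's centre, within 0.12 rad of square (either way round) and within 0.03 rad of level; both levers read over 1.49 rad (end stop at 1.571) (all of step 2 and z of lid in the frame of box_seat between -0.016 and -0.008 m and horizontal distance between lid and box_seat below 0.008 m and angle between the x axis of lid and the x axis of box, either way round below 0.12 rad and angle between lid's own z axis and vertical below 0.03 rad and linear speed of lid below 0.02 m/s); the robot touches nothing.
It fails at once if a specimen jar is pushed more than 20 mm or tipped (distance of any of jar_a, jar_b from where it was at the start of the episode above 0.02 m or angle between any of jar_a, jar_b's own z axis and vertical above 0.35 rad).
It fails at once if the lid is dropped onto the box (over 0.6 m/s within 30 mm of its seat, as after a fall of about 20 mm) (horizontal distance between lid and box_seat below 0.03 m and z of lid in the frame of box_seat below 0.018 m and linear speed of lid above 0.6 m/s).
It also fails if it takes over 67 s, if anything falls off the work surface, if the arm or the gripper's body presses on something with over 40 N, if the wrist force passes 120 N, or if a joint passes its speed limit or range.

## Robot

A 6-joint arm with a two-finger parallel gripper is mounted at the origin on the work surface. World frame = base frame: x ahead of the robot, y to its left, z up, the work surface at z = 0. Lengths are in mm, angles in rad, forces in N, time in s.
With the tool pointing down it reaches from about 350 to 975 mm from the base axis. Payload 7.1 kg.
Tool frame: the origin (TCP) lies on the mounting face of the last link; the fingertips stand 182 mm ahead of it and the grasp point (between the pads) lies 163 mm ahead of it (ctrl.tcp_to_tips is the distance from the TCP to the fingertips, in mm); z points along the fingers, y is the direction in which the jaws open and shut (so a half turn about z gives the same grasp; the last joint's range is limited). The gripper opens to 88 mm and grips with 3 to 60 N. Pads are 20 mm wide; open, the fingers measure 115 mm over their backs; the gripper's body (75 mm by 178 mm) begins 61 mm behind the grasp point.
Start: joints at [-0.019, 0.423, 1.63, -0, 1.089, -0.019], TCP at [624.985, 0.026, 404.675] pointing down, gripper open.
Joint ranges: [-3, 3], [-0.9, 2.11], [0.09, 2.58], [-1.31, 4.45], [0.11, 2.69], [-2.54, 2.54]. Speed limits (rad/s): [2.39, 2.39, 3.01, 3.14, 3.14, 3.14].

## Interface

Orientations are given as a rotation vector (axis times angle).
In Python, from workcell import ctrl gives the robot as it stands. The module is installed in compiled form; this text tells all that it offers.
- The arm moves only by the tool send_rows, never from a script. Its argument "commands" is a list of rows, each an object with "translation": the shift along the world's x, y, z normalised to -1 to 1, where 1 is 0.1 m, a list of three; "twist": the turn, a rotation vector about the world's x, y, z normalised to -1 to 1, where 1 is 0.5 rad, a list of three. A call has exactly 10 rows; each row is the pose to reach, as a shift and turn from the pose commanded when the call began; what a row does not reach only later rows make up. A row lasts 1/10 s, in which the tool goes at most 50 mm and 8.59 degrees, less where a joint would pass 70% of its speed; a pose out of reach is approached as far as the arm can. A call with a number of a shift or a turn outside -1 to 1 is refused whole. A call with a gripper value outside its range is refused whole. "grip" is the closure, from -1 (fully open) to 1 (shut), set as the call begins (left out, the last holds). The fingers move at their own pace and stop on an object; the grip force is fixed at half the most. Time passes only in rows, so rows that repeat a pose let the fingers close, or fill a call up. It gives the time, the measured TCP pose, the force and the opening at its end, in the units of the state.
- ctrl.get_obs(): the state, without advancing time (a new reading comes with each control period).
- ctrl.get_image(name): name is "scene" or "side" or "wrist"; returns a dict with "img" (384x512x3 uint8, red, green, blue), "intrinsics" (3x3 intrinsics, pixels), "dist" ([k1, k2, p1, p2, k3] as OpenCV has them; the pictures are not rectified), "cam_to_world" (4x4, takes a point from camera to world coordinates). Camera axes: x right, y down, z forward; pixel columns grow to the right and rows downward; lengths in mm; the calibration is good to about 2 mm. A picture is of the moment at which its call begins. There is no depth.
- ctrl.close_job(): hands the job in, once; it reports no verdict.
The state is a dict: "t": time; "qpos": joint angles; "qvel": joint speeds; "joint_torque": joint torques, N m; "ee_pos": TCP position; "orientation": TCP orientation; "ft_force": force on the tool from outside, world axes, zero at the start; "moment": the same for the moment, N m; "width": finger opening in mm.
Only numpy, scipy, OpenCV 4.12 (cv2) and the standard library are available. Lean on these libraries where they do the work, as an engineer would, in place of code of your own. Each camera call takes 0.05 s, during which the arm holds its last target. There are 200 camera calls.

## Working session

There is one attempt and no reset: what is moved stays moved. The work goes in short steps, Python scripts to look and compute and a tool call to move; the robot and the scene stay as the last step left them, time stands still between calls to the robot, and variables do not carry over. Pictures are saved under pics/ and viewed, about 8 in all and at most 12, crops included, and the job is handed in when it is done.

Besides the shell and the picture viewer there is one more tool, called after "Emit:" by a JSON object that holds its "api" and its "payload", one argument or row to a line. send_rows: Moves the arm, as the interface text tells. Its arguments: {"type":"object","properties":{"commands":{"type":"array","items":{"type":"object","properties":{"translation":{"type":"array","items":{"type":"number"}},"twist":{"type":"array","items":{"type":"number"}}}}},"grip":{"type":"number"}},"required":["commands"]}

```bash
mkdir -p pics
python3 - <<'E'
from workcell import ctrl
import cv2, numpy as np
ims=[]
for n in ("scene","side","wrist"):
    d=ctrl.get_image(n); cv2.imwrite(f"pics/{n}0.png",d["img"][:,:,::-1]); ims.append(d["img"][:,:,::-1])
    print(n,np.round(d["intrinsics"],1).tolist(),d["dist"],np.round(d["cam_to_world"],3).tolist())
cv2.imwrite("pics/c0.png",np.vstack([np.hstack([cv2.resize(i,(400,300)) for i in ims[:2]]),np.hstack([cv2.resize(ims[2],(400,300)),np.zeros((300,400,3),np.uint8)])]))
print(ctrl.get_obs())
E
```

```text
scene [[382.4, 0.0, 263.8], [0.0, 382.4, 194.3], [0.0, 0.0, 1.0]] [-0.03667891  0.          0.          0.          0.        ] [[0.075, 0.794, -0.604, 1126.811], [0.997, -0.054, 0.053, -48.014], [0.01, -0.606, -0.795, 860.124], [0.0, 0.0, 0.0, 1.0]]
side [[449.2, 0.0, 258.5], [0.0, 449.2, 194.0], [0.0, 0.0, 1.0]] [-0.0107541  0.         0.         0.         0.       ] [[0.814, -0.268, 0.515, 4.154], [-0.58, -0.41, 0.704, -778.463], [0.023, -0.872, -0.489, 667.585], [0.0, 0.0, 0.0, 1.0]]
wrist [[328.7, 0.0, 256.0], [0.0, 328.7, 196.1], [0.0, 0.0, 1.0]] [0.03104422 0.         0.         0.         0.        ] [[1.0, 0.001, -0.001, 624.46], [0.001, -0.968, -0.251, 68.357], [-0.002, 0.251, -0.968, 383.89], [0.0, 0.0, 0.0, 1.0]]
{'t': 0.15, 'qpos': array([-1.90253810e-02,  4.23669102e-01,  1.63047756e+00,  1.21059661e-05,
        1.08857165e+00, -1.89878755e-02]), 'qvel': array([-0.00051758, -0.00154947, -0.00095184,  0.00127731, -0.00109667,
       -0.00084736]), 'joint_torque': array([ 9.52650989e-04, -5.44981134e+01, -2.73919362e+01,  6.45430083e-02,
        2.04369903e-02, -3.19723256e-05]), 'ee_pos': array([6.24797781e+02, 1.50730356e-02, 4.04092268e+02]), 'orientation': array([-2.22091051e+00, -2.22081473e+00,  1.21385608e-03]), 'ft_force': array([0.08168588, 0.4150998 , 0.82320046]), 'moment': array([-0.02629418, -0.03436494,  0.07683215]), 'width': 87.96543107371811}
```

View pics/scene0.png

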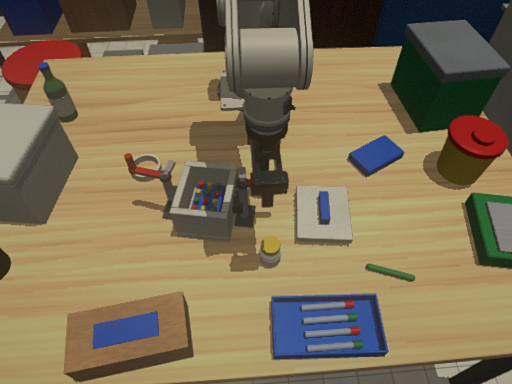

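View pics/c0.png

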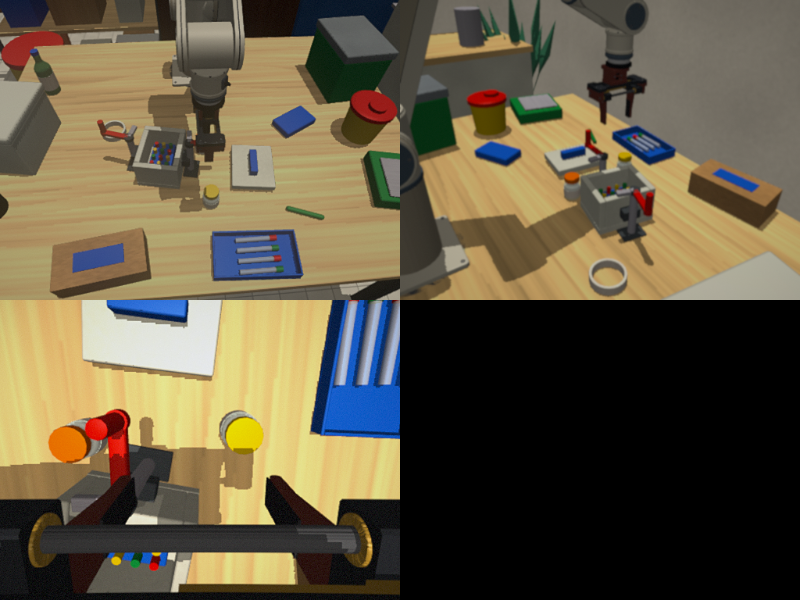

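The scene view shows the open box around (207,200), the lid with its blue bar at (324,207), and the yellow jar at (270,250). In the wrist view the orange jar sits beside the left lever. Next I'll measure these by colour mask.

```bash
cat > h.py <<'E'
import cv2, numpy as np
from workcell import ctrl
def ray(d,px):
    u=cv2.undistortPoints(np.array(px,float).reshape(-1,1,2),d["intrinsics"],np.array(d["dist"])).reshape(-1,2)
    T=d["cam_to_world"]; v=np.c_[u,np.ones(len(u))]@T[:3,:3].T
    return T[:3,3],v
def onz(d,px,z):
    c,v=ray(d,px); return c+v*((z-c[2])/v[:,2])[:,None]
def proj(d,P):
    T=np.linalg.inv(d["cam_to_world"]); r=cv2.Rodrigues(T[:3,:3])[0]
    return cv2.projectPoints(np.array(P,float).reshape(-1,1,3),r,T[:3,3],d["intrinsics"],np.array(d["dist"]))[0].reshape(-1,2)
def blobs(d,lo,hi,amin=40):
    hsv=cv2.cvtColor(d["img"],cv2.COLOR_RGB2HSV); m=cv2.inRange(hsv,np.array(lo),np.array(hi))
    n,l,s,c=cv2.connectedComponentsWithStats(m)
    return [(c[i],s[i],np.uint8(l==i)) for i in range(1,n) if s[i,4]>=amin]
def rect(m):
    k=max(cv2.findContours(m,cv2.RETR_EXTERNAL,cv2.CHAIN_APPROX_NONE)[0],key=cv2.contourArea); return k
E
python3 - <<'E'
from h import *
for n in("scene","side","wrist"):
    d=ctrl.get_image(n)
    for nm,lo,hi,z in(("blue",(108,150,60),(125,255,255),62),("red",(0,180,90),(6,255,255),192),("orange",(9,180,120),(18,255,255),75),("yellow",(22,170,120),(30,255,255),75)):
        for c,s,m in blobs(d,lo,hi):
            p=onz(d,[c],z)[0]
            if 350<p[0]<900 and abs(p[1])<400: print(n,nm,np.round(c),s.tolist(),np.round(p))
i=ctrl.get_image("scene")["img"][130:280,100:370,::-1]
cv2.imwrite("pics/crop1.png",cv2.resize(i,None,fx=2.9,fy=2.9,interpolation=cv2.INTER_CUBIC))
E
```

```text
scene blue [377. 153.] [351, 136, 52, 35, 963] [393. 342.  62.]
scene blue [200. 202.] [197, 195, 7, 14, 40] [ 534. -160.   62.]
scene blue [219. 203.] [216, 196, 6, 15, 41] [ 542. -112.   62.]
scene blue [328. 330.] [274, 300, 114, 55, 3028] [884. 112.  62.]
scene blue [120. 332.] [93, 314, 65, 34, 1080] [ 858. -318.   62.]
scene red [147. 171.] [135, 167, 25, 10, 120] [ 535. -267.  192.]
scene yellow [271. 243.] [263, 237, 17, 15, 149] [676.  10.  75.]
side blue [313. 186.] [273, 162, 79, 48, 1415] [798.  44.  62.]
side blue [221. 195.] [207, 188, 29, 15, 285] [554. 145.  62.]
side blue [430. 230.] [402, 217, 56, 28, 540] [ 890. -285.   62.]
side red [247. 189.] [240, 183, 18, 13, 72] [497. -63. 192.]
side red [307. 255.] [299, 243, 16, 28, 207] [ 450. -320.  192.]
side red [319. 249.] [315, 246, 9, 7, 50] [ 480. -317.  192.]
side orange [219. 225.] [210, 220, 19, 12, 170] [461.   1.  75.]
side yellow [287. 198.] [279, 195, 17, 9, 113] [678.  13.  75.]
wrist blue [194.  10.] [137, 0, 103, 29, 2068] [570. 153.  62.]
wrist blue [456. 104.] [398, 0, 114, 177, 9758] [811.  73.  62.]
wrist blue [163. 328.] [156, 323, 15, 11, 93] [ 521. -168.   62.]
wrist blue [187. 329.] [180, 323, 15, 15, 119] [ 547. -170.   62.]
wrist blue [208. 331.] [203, 323, 11, 17, 105] [ 571. -172.   62.]
wrist red [142. 182.] [109, 140, 55, 98, 2277] [557.  27. 192.]
wrist red [196. 338.] [191, 328, 12, 19, 133] [584. -81. 192.]
wrist orange [ 86. 185.] [62, 161, 49, 48, 1795] [462.  -1.  75.]
wrist yellow [312. 173.] [288, 150, 49, 48, 1795] [678.  10.  75.]
wrist yellow [148. 333.] [142, 328, 13, 11, 112] [ 508. -165.   75.]
```

View pics/crop1.png

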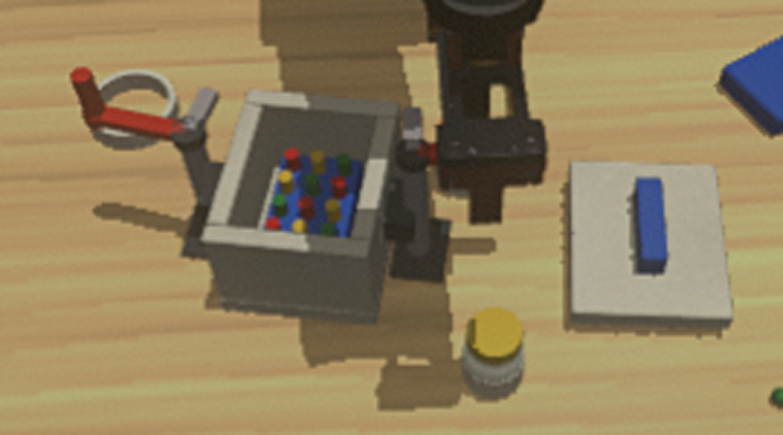

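Run:
```python
from h import *
d=ctrl.get_image("scene")
q=np.array([(250,93),(400,101),(384,249),(206,239)])/2.9+[100,130]
P=onz(d,q,110); print(np.round(P),P.mean(0).round())
for a,b in((0,3),(1,2)): print("yaw",np.arctan2(*(P[b]-P[a])[1::-1]).round(3),np.linalg.norm(P[b]-P[a]).round())
q=np.array([(637,178),(662,178),(666,262),(640,262)])/2.9+[100,130]
P=onz(d,q,62); print(np.round(P),P.mean(0).round()); print("lidyaw",[np.arctan2(*(P[b]-P[a])[1::-1]).round(3) for a,b in((0,3),(1,2))])
print("Rgrip",onz(d,[np.array((82,76))/2.9+[100,130]],192).round())
w=ctrl.get_image("wrist"); print("Lgrip",onz(w,[(124/400*512,128*1.28),(152,156)],192).round())
```

```text
[[ 437. -193.  110.]
 [ 456.  -58.  110.]
 [ 616.  -76.  110.]
 [ 597. -222.  110.]] [ 527. -137.  110.]
yaw -0.176 162.0
yaw -0.115 161.0
[[521. 154.  62.]
 [523. 177.  62.]
 [614. 164.  62.]
 [612. 142.  62.]] [568. 159.  62.]
lidyaw [np.float64(-0.135), np.float64(-0.139)]
Rgrip [[ 484. -316.  192.]]
Lgrip [[567.  38. 192.]
 [564.  43. 192.]]
```

Emit:
{"api": "send_rows", "payload": {
  "commands": [
    {"translation": [-0.1,0.2,0],"twist": [0,0,0.2]},
    {"translation": [-0.2,0.4,0],"twist": [0,0,0.4]},
    {"translation": [-0.3,0.6,0],"twist": [0,0,0.6]},
    {"translation": [-0.4,0.8,0],"twist": [0,0,0.8]},
    {"translation": [-0.57,1.0,0],"twist": [0,0,1.0]},
    {"translation": [-0.57,1.0,0],"twist": [0,0,1.0]},
    {"translation": [-0.57,1.0,0],"twist": [0,0,1.0]},
    {"translation": [-0.57,1.0,0],"twist": [0,0,1.0]},
    {"translation": [-0.57,1.0,0],"twist": [0,0,1.0]},
    {"translation": [-0.57,1.0,0],"twist": [0,0,1.0]}
  ],
  "grip": -1
}}

```text
t: 1.45
ee_pos: [568.4, 99.4, 404.6]
orientation: [1.605, 2.701, 0.0]
ft_force: [-0.5, -0.1, -0.3]
width: 87.7
```

Emit:
{"api": "send_rows", "payload": {
  "commands": [
    {"translation": [0,0.2,0],"twist": [0,0,0.2]},
    {"translation": [0,0.4,0],"twist": [0,0,0.4]},
    {"translation": [0,0.59,0],"twist": [0,0,0.6]},
    {"translation": [0,0.59,0],"twist": [0,0,0.8]},
    {"translation": [0,0.59,0],"twist": [0,0,1.0]},
    {"translation": [0,0.59,0],"twist": [0,0,1.0]},
    {"translation": [0,0.59,0],"twist": [0,0,1.0]},
    {"translation": [0,0.59,0],"twist": [0,0,1.0]},
    {"translation": [0,0.59,0],"twist": [0,0,1.0]},
    {"translation": [0,0.59,0],"twist": [0,0,1.0]}
  ]
}}

```text
t: 2.45
ee_pos: [568.0, 158.9, 404.7]
orientation: [-0.886, -3.014, 0.0]
ft_force: [1.1, -0.3, -0.2]
width: 88.0
```

Emit:
{"api": "send_rows", "payload": {
  "commands": [
    {"translation": [0,0,0],"twist": [0,0,0.2]},
    {"translation": [0,0,0],"twist": [0,0,0.4]},
    {"translation": [0,0,0],"twist": [0,0,0.6]},
    {"translation": [0,0,0],"twist": [0,0,0.8]},
    {"translation": [0,0,0],"twist": [0,0,0.86]},
    {"translation": [0,0,0],"twist": [0,0,0.86]},
    {"translation": [0,0,0],"twist": [0,0,0.86]},
    {"translation": [0,0,0],"twist": [0,0,0.86]},
    {"translation": [0,0,0],"twist": [0,0,0.86]},
    {"translation": [0,0,0],"twist": [0,0,0.86]}
  ]
}}

```text
t: 3.45
ee_pos: [568.0, 159.0, 404.7]
orientation: [0.222, 3.134, 0.0]
ft_force: [0.9, -0.1, 0.3]
width: 87.5
```

Run:
```python
from h import *
o=ctrl.get_obs(); print(o["t"],o["ee_pos"].round(1),o["qpos"].round(2),cv2.Rodrigues(o["orientation"])[0].round(3).tolist())
w=ctrl.get_image("wrist"); s=ctrl.get_image("scene")
cv2.imwrite("pics/w2.png",w["img"][:,:,::-1])
for d,t in((w,40),(s,100)):
  for c,st,m in blobs(d,(108,150,60),(125,255,255),t):
    k=cv2.boxPoints(cv2.minAreaRect(rect(m))); P=onz(d,k,62); print(st,P[:,:2].round(),P.mean(0).round())
i=s["img"][130:280,100:370,::-1]
cv2.imwrite("pics/crop2.png",np.vstack([cv2.resize(i,None,fx=2,fy=2),cv2.resize(w["img"][:,:,::-1],(540,300))]))
```

```text
3.45 [568.  159.  404.7] [ 0.25  0.37  1.71  0.    1.06 -1.18] [[-0.99, 0.141, 0.0], [0.141, 0.99, 0.0], [-0.0, 0.0, -1.0]]
[384   0  37  18 331] [[425. 291.]
 [429. 322.]
 [443. 322.]
 [438. 291.]] [434. 306.  62.]
[ 244  132   25   88 1701] [[518. 154.]
 [521. 176.]
 [608. 167.]
 [606. 143.]] [563. 160.  62.]
[ 160  333  190   42 3691] [[743.  22.]
 [753. 236.]
 [795. 236.]
 [785.  16.]] [769. 127.  62.]
[361 139  42  32 652] [[394. 283.]
 [327. 414.]
 [402. 418.]
 [464. 292.]] [397. 352.  62.]
[ 274  300  114   55 2973] [[817.   2.]
 [828. 250.]
 [937. 224.]
 [926.  -4.]] [877. 118.  62.]
[  93  313   65   35 1028] [[ 841. -386.]
 [ 820. -248.]
 [ 868. -234.]
 [ 887. -368.]] [ 854. -309.   62.]
```

View pics/crop2.png

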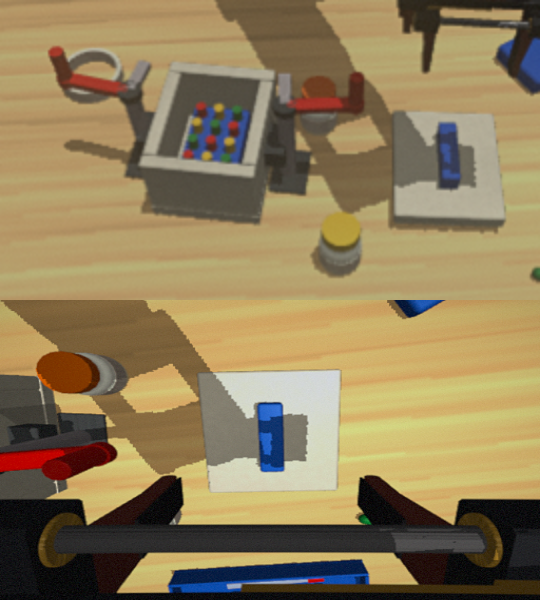

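Emit:
{"api": "send_rows", "payload": {
  "commands": [
    {"translation": [-0.04,0.01,-0.15],"twist": [0,0,0.05]},
    {"translation": [-0.04,0.01,-0.3],"twist": [0,0,0.05]},
    {"translation": [-0.04,0.01,-0.5],"twist": [0,0,0.05]},
    {"translation": [-0.04,0.01,-0.7],"twist": [0,0,0.05]},
    {"translation": [-0.04,0.01,-0.85],"twist": [0,0,0.05]},
    {"translation": [-0.04,0.01,-1.0],"twist": [0,0,0.05]},
    {"translation": [-0.04,0.01,-1.0],"twist": [0,0,0.05]},
    {"translation": [-0.04,0.01,-1.0],"twist": [0,0,0.05]},
    {"translation": [-0.04,0.01,-1.0],"twist": [0,0,0.05]},
    {"translation": [-0.04,0.01,-1.0],"twist": [0,0,0.05]}
  ]
}}

```text
t: 4.55
ee_pos: [564.3, 160.1, 305.6]
orientation: [0.182, 3.135, 0.001]
ft_force: [0.2, 0.1, 0.5]
width: 87.7
```

Emit:
{"api": "send_rows", "payload": {
  "commands": [
    {"translation": [0,0,-0.1],"twist": [0,0,0]},
    {"translation": [0,0,-0.2],"twist": [0,0,0]},
    {"translation": [0,0,-0.3],"twist": [0,0,0]},
    {"translation": [0,0,-0.4],"twist": [0,0,0]},
    {"translation": [0,0,-0.5],"twist": [0,0,0]},
    {"translation": [0,0,-0.6],"twist": [0,0,0]},
    {"translation": [0,0,-0.7],"twist": [0,0,0]},
    {"translation": [0,0,-0.78],"twist": [0,0,0]},
    {"translation": [0,0,-0.82],"twist": [0,0,0]},
    {"translation": [0,0,-0.82],"twist": [0,0,0]}
  ]
}}

```text
t: 5.55
ee_pos: [563.8, 160.0, 222.0]
orientation: [-0.182, -3.135, 0.001]
ft_force: [-0.1, 0.4, 0.6]
width: 87.7
```

Emit:
{"api": "send_rows", "payload": {
  "commands": [
    {"translation": [0,0,0],"twist": [0,0,0]},
    {"translation": [0,0,0],"twist": [0,0,0]},
    {"translation": [0,0,0],"twist": [0,0,0]},
    {"translation": [0,0,0],"twist": [0,0,0]},
    {"translation": [0,0,0],"twist": [0,0,0]},
    {"translation": [0,0,0],"twist": [0,0,0]},
    {"translation": [0,0,0],"twist": [0,0,0]},
    {"translation": [0,0,0],"twist": [0,0,0]},
    {"translation": [0,0,0],"twist": [0,0,0]},
    {"translation": [0,0,0],"twist": [0,0,0]}
  ],
  "grip": 1
}}

```text
t: 6.55
ee_pos: [564.0, 160.1, 222.7]
orientation: [0.182, 3.136, 0.0]
ft_force: [-0.1, 0.0, -1.3]
width: 23.8
```

Run:
```python
from h import *
o=ctrl.get_obs(); print(o["t"],o["ee_pos"].round(1),o["width"],o["ft_force"].round(1))
s=ctrl.get_image("scene"); d=ctrl.get_image("side")
i=s["img"][145:250,110:300,::-1]
cv2.imwrite("pics/box3.png",cv2.resize(i,None,fx=4,fy=4,interpolation=cv2.INTER_CUBIC))
cv2.imwrite("pics/side3.png",cv2.resize(d["img"][130:320,190:370,::-1],None,fx=3,fy=3,interpolation=cv2.INTER_CUBIC))
```

```text
6.55 [564.  160.1 222.7] 23.817173850460954 [-0.1  0.  -1.3]
```

View pics/box3.png

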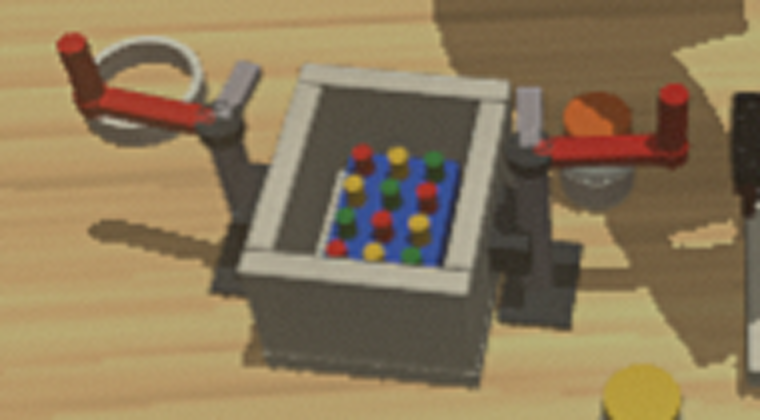

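View pics/side3.png

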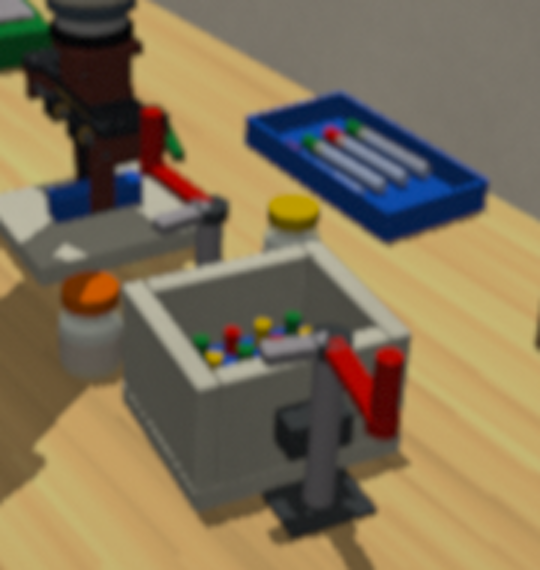

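Run:
```python
from h import *
s=ctrl.get_image("scene"); d=ctrl.get_image("side")
f=lambda p,k,o:(np.array(p)+.5)/k-.5+o
S=f([(305,65),(510,82),(470,293),(238,270),(674,93),(72,42)],4,[110,145])
D=f([(205,390),(125,285),(313,243),(410,333),(151,112),(388,357)],3,[190,130])
z=[110]*4+[192]*2
out=[]
for c,p in((s,S),(d,D)):
    P=np.array([onz(c,[q],h)[0] for q,h in zip(p,z)]); out.append(P)
    print(P[:,:2].round(1).tolist(), "ctr",P[:4].mean(0)[:2].round(1))
    x=(P[3]+P[2]-P[0]-P[1])/2;y=(P[1]+P[2]-P[0]-P[3])/2
    print("x",np.linalg.norm(x).round(),np.arctan2(x[1],x[0]).round(3),"y",np.linalg.norm(y).round(),np.arctan2(-y[0],y[1]).round(3))
```

```text
[[433.1, -194.4], [457.1, -60.0], [621.3, -88.9], [595.5, -226.3], [545.1, 35.9], [480.8, -318.1]] ctr [ 526.7 -142.4]
x 166.0 -0.184 y 138.0 -0.181
[[434.0, -196.0], [458.2, -58.2], [615.5, -89.2], [594.9, -223.9], [545.2, 38.6], [480.0, -316.4]] ctr [ 525.7 -141.9]
x 162.0 -0.183 y 138.0 -0.163
```

Emit:
{"api": "send_rows", "payload": {
  "commands": [
    {"translation": [0,0,0.1],"twist": [0,0,0]},
    {"translation": [0,0,0.2],"twist": [0,0,0]},
    {"translation": [0,0,0.3],"twist": [0,0,0]},
    {"translation": [0,0,0.4],"twist": [0,0,0]},
    {"translation": [0,0,0.55],"twist": [0,0,0]},
    {"translation": [0,0,0.7],"twist": [0,0,0]},
    {"translation": [0,0,0.85],"twist": [0,0,0]},
    {"translation": [0,0,1.0],"twist": [0,0,0]},
    {"translation": [0,0,1.0],"twist": [0,0,0]},
    {"translation": [0,0,1.0],"twist": [0,0,0]}
  ]
}}

```text
t: 7.75
ee_pos: [564.0, 160.0, 323.1]
orientation: [0.182, 3.136, 0.0]
ft_force: [-0.3, 0.1, -2.6]
width: 23.8
```

Emit:
{"api": "send_rows", "payload": {
  "commands": [
    {"translation": [0,0,0.15],"twist": [0,0,0]},
    {"translation": [0,0,0.3],"twist": [0,0,0]},
    {"translation": [0,0,0.45],"twist": [0,0,0]},
    {"translation": [0,0,0.6],"twist": [0,0,0]},
    {"translation": [0,0,0.75],"twist": [0,0,0]},
    {"translation": [0,0,0.9],"twist": [0,0,0]},
    {"translation": [0,0,1.0],"twist": [0,0,0]},
    {"translation": [0,0,1.0],"twist": [0,0,0]},
    {"translation": [0,0,1.0],"twist": [0,0,0]},
    {"translation": [0,0,1.0],"twist": [0,0,0]}
  ]
}}

```text
t: 8.75
ee_pos: [563.7, 160.0, 421.8]
orientation: [-0.182, -3.135, 0.001]
ft_force: [-0.3, 0.2, -1.6]
width: 23.7
```

Emit:
{"api": "send_rows", "payload": {
  "commands": [
    {"translation": [0,-0.05,0.08],"twist": [0,0,0]},
    {"translation": [-0.03,-0.15,0.15],"twist": [0,0,-0.02]},
    {"translation": [-0.05,-0.28,0.15],"twist": [0,0,-0.04]},
    {"translation": [-0.1,-0.4,0.15],"twist": [0,0,-0.06]},
    {"translation": [-0.15,-0.52,0.15],"twist": [0,0,-0.08]},
    {"translation": [-0.2,-0.64,0.15],"twist": [0,0,-0.1]},
    {"translation": [-0.25,-0.76,0.15],"twist": [0,0,-0.12]},
    {"translation": [-0.3,-0.88,0.15],"twist": [0,0,-0.12]},
    {"translation": [-0.35,-1.0,0.15],"twist": [0,0,-0.12]},
    {"translation": [-0.37,-1.0,0.15],"twist": [0,0,-0.12]}
  ]
}}

```text
t: 9.75
ee_pos: [526.4, 58.6, 437.7]
orientation: [-0.278, -3.129, 0.0]
ft_force: [-0.2, 1.1, -2.2]
width: 23.6
```

Emit:
{"api": "send_rows", "payload": {
  "commands": [
    {"translation": [0,-0.1,0],"twist": [0,0,0]},
    {"translation": [0,-0.2,0],"twist": [0,0,0]},
    {"translation": [0,-0.3,0],"twist": [0,0,0]},
    {"translation": [0,-0.4,0],"twist": [0,0,0]},
    {"translation": [0,-0.5,0],"twist": [0,0,0]},
    {"translation": [0,-0.6,0],"twist": [0,0,0]},
    {"translation": [0,-0.7,0],"twist": [0,0,0]},
    {"translation": [0,-0.8,0],"twist": [0,0,0]},
    {"translation": [0,-0.9,0],"twist": [0,0,0]},
    {"translation": [0,-1.0,0],"twist": [0,0,0]}
  ]
}}

```text
t: 10.75
ee_pos: [527.0, -40.8, 437.7]
orientation: [0.276, 3.129, -0.0]
ft_force: [-0.9, 0.1, -1.7]
width: 24.2
```

Emit:
{"api": "send_rows", "payload": {
  "commands": [
    {"translation": [0,-0.1,0],"twist": [0,0,0]},
    {"translation": [0,-0.2,0],"twist": [0,0,0]},
    {"translation": [0,-0.3,0],"twist": [0,0,0]},
    {"translation": [0,-0.4,0],"twist": [0,0,0]},
    {"translation": [0,-0.55,0],"twist": [0,0,0]},
    {"translation": [0,-0.7,0],"twist": [0,0,0]},
    {"translation": [0,-0.85,0],"twist": [0,0,0]},
    {"translation": [0,-0.95,0],"twist": [0,0,0]},
    {"translation": [0,-1.0,0],"twist": [0,0,0]},
    {"translation": [0,-1.02,0],"twist": [0,0,0]}
  ]
}}

```text
refused, shift out of range in row 10
```

Emit:
{"api": "send_rows", "payload": {
  "commands": [
    {"translation": [0,-0.1,0],"twist": [0,0,0]},
    {"translation": [0,-0.2,0],"twist": [0,0,0]},
    {"translation": [0,-0.3,0],"twist": [0,0,0]},
    {"translation": [0,-0.4,0],"twist": [0,0,0]},
    {"translation": [0,-0.55,0],"twist": [0,0,0]},
    {"translation": [0,-0.7,0],"twist": [0,0,0]},
    {"translation": [0,-0.85,0],"twist": [0,0,0]},
    {"translation": [0,-0.95,0],"twist": [0,0,0]},
    {"translation": [0,-1.0,0],"twist": [0,0,0]},
    {"translation": [0,-1.0,0],"twist": [0,0,0]}
  ]
}}

```text
t: 11.75
ee_pos: [527.0, -140.7, 437.6]
orientation: [-0.277, -3.129, -0.0]
ft_force: [-0.3, 0.4, -2.8]
width: 23.6
```

Run:
```python
from h import *
o=ctrl.get_obs(); print(o["t"],o["ee_pos"].round(1),o["width"],o["qpos"].round(2))
s=ctrl.get_image("scene"); d=ctrl.get_image("side")
i=s["img"][110:240,110:300,::-1]; j=d["img"][90:310,190:370,::-1]
a=cv2.resize(i,None,fx=3,fy=3,interpolation=cv2.INTER_CUBIC)[:, :400*1+60]
b=cv2.resize(j,None,fx=2.7,fy=2.7,interpolation=cv2.INTER_CUBIC)
# predicted lid plate-top corners if lid centre == TCP
T=o["ee_pos"]; yw=-.176; c,s_=np.cos(yw),np.sin(yw)
C=np.array([[T[0]+c*x-s_*y,T[1]+s_*x+c*y,T[2]-222.4+34] for x in(-85,85) for y in(-70,70)])
print(proj(s,C).round(1).tolist(),proj(d,C).round(1).tolist())
cv2.imwrite("pics/s4.png",cv2.resize(i,None,fx=4,fy=4,interpolation=cv2.INTER_CUBIC)); cv2.imwrite("pics/d4.png",b)
```

```text
11.75 [ 527.  -140.7  437.6] 23.622267511938617 [-0.28  0.27  1.78  0.    1.1  -1.68]
[[176.9, 120.4], [235.7, 124.8], [157.5, 175.2], [223.8, 180.9]] [[258.0, 200.0], [229.5, 169.3], [334.5, 183.3], [299.6, 156.4]]
```

View pics/s4.png

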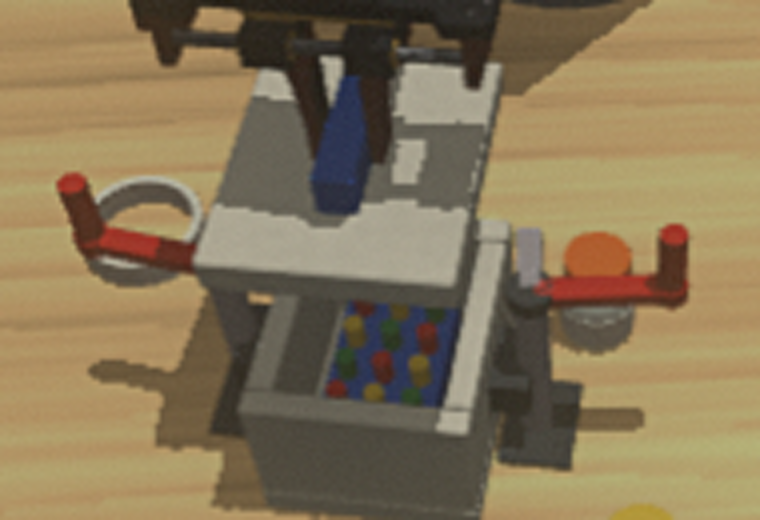

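View pics/d4.png

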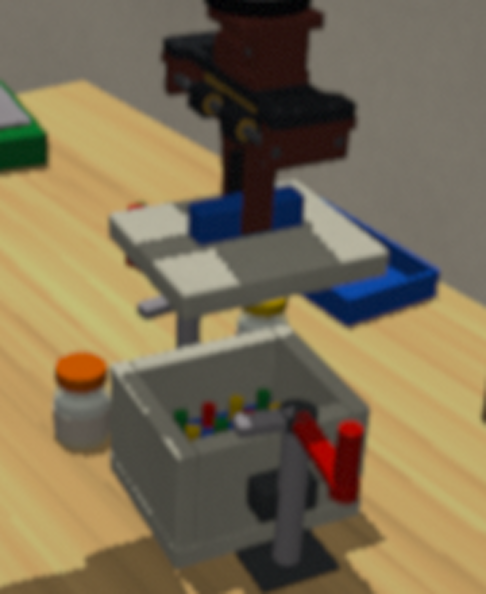

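Lid is level, and its corners match the prediction for "lid centre = TCP" within 1–2 mm in both views. Lowering.

Emit:
{"api": "send_rows", "payload": {
  "commands": [
    {"translation": [0,-0.01,-0.1],"twist": [0,0,0]},
    {"translation": [0,-0.01,-0.2],"twist": [0,0,0]},
    {"translation": [0,-0.01,-0.3],"twist": [0,0,0]},
    {"translation": [0,-0.01,-0.4],"twist": [0,0,0]},
    {"translation": [0,-0.01,-0.5],"twist": [0,0,0]},
    {"translation": [0,-0.01,-0.6],"twist": [0,0,0]},
    {"translation": [0,-0.01,-0.7],"twist": [0,0,0]},
    {"translation": [0,-0.01,-0.8],"twist": [0,0,0]},
    {"translation": [0,-0.01,-0.9],"twist": [0,0,0]},
    {"translation": [0,-0.01,-1.0],"twist": [0,0,0]}
  ]
}}

```text
t: 12.85
ee_pos: [527.0, -141.0, 336.9]
orientation: [0.276, 3.129, -0.0]
ft_force: [0.3, -0.0, -2.3]
width: 23.7
```

Emit:
{"api": "send_rows", "payload": {
  "commands": [
    {"translation": [0,0,-0.02],"twist": [0,0,0]},
    {"translation": [0,0,-0.03],"twist": [0,0,0]},
    {"translation": [0,0,-0.05],"twist": [0,0,0]},
    {"translation": [0,0,-0.06],"twist": [0,0,0]},
    {"translation": [0,0,-0.08],"twist": [0,0,0]},
    {"translation": [0,0,-0.09],"twist": [0,0,0]},
    {"translation": [0,0,-0.11],"twist": [0,0,0]},
    {"translation": [0,0,-0.12],"twist": [0,0,0]},
    {"translation": [0,0,-0.14],"twist": [0,0,0]},
    {"translation": [0,0,-0.15],"twist": [0,0,0]}
  ]
}}

```text
t: 13.85
ee_pos: [527.0, -141.0, 322.5]
orientation: [-0.276, -3.129, -0.0]
ft_force: [0.0, 0.3, -2.6]
width: 23.8
```

Emit:
{"api": "send_rows", "payload": {
  "commands": [
    {"translation": [0,0,-0.005],"twist": [0,0,0]},
    {"translation": [0,0,-0.01],"twist": [0,0,0]},
    {"translation": [0,0,-0.015],"twist": [0,0,0]},
    {"translation": [0,0,-0.02],"twist": [0,0,0]},
    {"translation": [0,0,-0.02],"twist": [0,0,0]},
    {"translation": [0,0,-0.025],"twist": [0,0,0]},
    {"translation": [0,0,-0.025],"twist": [0,0,0]},
    {"translation": [0,0,-0.025],"twist": [0,0,0]},
    {"translation": [0,0,-0.025],"twist": [0,0,0]},
    {"translation": [0,0,-0.025],"twist": [0,0,0]}
  ]
}}

```text
t: 14.85
ee_pos: [527.0, -141.0, 320.6]
orientation: [0.276, 3.129, -0.0]
ft_force: [-2.8, 0.7, 5.5]
width: 23.8
```

Emit:
{"api": "send_rows", "payload": {
  "commands": [
    {"translation": [0,0,0],"twist": [0,0,0]},
    {"translation": [0,0,0],"twist": [0,0,0]},
    {"translation": [0,0,0],"twist": [0,0,0]},
    {"translation": [0,0,0],"twist": [0,0,0]},
    {"translation": [0,0,0],"twist": [0,0,0]},
    {"translation": [0,0,0],"twist": [0,0,0]},
    {"translation": [0,0,0],"twist": [0,0,0]},
    {"translation": [0,0,0],"twist": [0,0,0]},
    {"translation": [0,0,0.02],"twist": [0,0,0]},
    {"translation": [0,0,0.05],"twist": [0,0,0]}
  ],
  "grip": -1
}}

```text
t: 15.85
ee_pos: [526.9, -141.0, 325.3]
orientation: [-0.276, -3.129, -0.0]
ft_force: [-0.8, -0.1, -0.1]
width: 87.7
```

Emit:
{"api": "send_rows", "payload": {
  "commands": [
    {"translation": [0,0,0.1],"twist": [0,0,0]},
    {"translation": [0,0,0.2],"twist": [0,0,0]},
    {"translation": [0,0,0.3],"twist": [0,0,0]},
    {"translation": [0,0,0.45],"twist": [0,0,0]},
    {"translation": [0,0,0.6],"twist": [0,0,0]},
    {"translation": [0,0,0.75],"twist": [0,0,0]},
    {"translation": [0,0,0.9],"twist": [0,0,0]},
    {"translation": [0,0,1.0],"twist": [0,0,0]},
    {"translation": [0,0,1.0],"twist": [0,0,0]},
    {"translation": [0,0,1.0],"twist": [0,0,0]}
  ]
}}

```text
t: 16.85
ee_pos: [526.8, -140.9, 425.2]
orientation: [0.276, 3.129, -0.0]
ft_force: [0.3, 0.0, -0.9]
width: 88.0
```

Run:
```python
from h import *
o=ctrl.get_obs(); print(o["t"],o["ee_pos"].round(1),o["width"])
s=ctrl.get_image("scene"); d=ctrl.get_image("side")
yw=-.178; c,s_=np.cos(yw),np.sin(yw); B=lambda x,y,z:[526.2+c*x-s_*y,-142+s_*x+c*y,z]
C=[B(x,y,132) for x,y in((-85,-70),(-85,70),(85,70),(85,-70))]
t=[]
for v,(x0,y0,w,h) in((s,(110,120,190,130)),(d,(190,110,180,200))):
    im=v["img"][:,:,::-1].copy()
    k=2.1 if v is s else 2.1
    i=cv2.resize(im[y0:y0+h,x0:x0+w],None,fx=k,fy=k,interpolation=cv2.INTER_CUBIC)
    for p in proj(v,C): cv2.circle(i,tuple(int(a) for a in ((p+.5-[x0,y0])*k-.5).round()),3,(255,0,255),1)
    t.append(cv2.copyMakeBorder(i,0,430-i.shape[0],0,0,cv2.BORDER_CONSTANT))
cv2.imwrite("pics/seat.png",np.hstack(t))
```

```text
16.85 [ 526.8 -140.9  425.2] 87.95350873910073
```

View pics/seat.png

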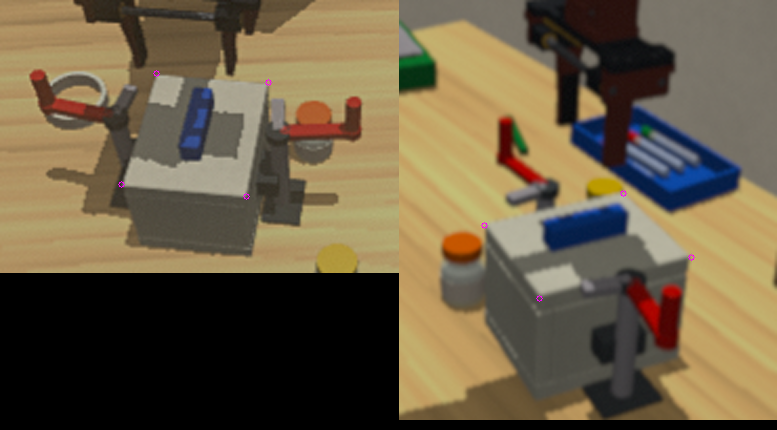

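The lid sits flush, with its corners on the predicted points and both levers open. Next, the left lever.

Emit:
{"api": "send_rows", "payload": {
  "commands": [
    {"translation": [0.02,0.1,0],"twist": [0,0,-0.2]},
    {"translation": [0.05,0.3,0],"twist": [0,0,-0.4]},
    {"translation": [0.1,0.5,0],"twist": [0,0,-0.6]},
    {"translation": [0.15,0.7,0],"twist": [0,0,-0.8]},
    {"translation": [0.18,0.9,0],"twist": [0,0,-1.0]},
    {"translation": [0.18,0.9,0],"twist": [0,0,-1.0]},
    {"translation": [0.18,0.9,0],"twist": [0,0,-1.0]},
    {"translation": [0.18,0.9,0],"twist": [0,0,-1.0]},
    {"translation": [0.18,0.9,0],"twist": [0,0,-1.0]},
    {"translation": [0.18,0.9,0],"twist": [0,0,-1.0]}
  ]
}}

```text
t: 17.95
ee_pos: [544.9, -51.6, 425.1]
orientation: [-1.042, -2.964, 0.0]
ft_force: [0.4, 0.3, -0.1]
width: 88.0
```

Emit:
{"api": "send_rows", "payload": {
  "commands": [
    {"translation": [0,0.1,0],"twist": [0,0,-0.2]},
    {"translation": [0,0.3,0],"twist": [0,0,-0.4]},
    {"translation": [0,0.5,0],"twist": [0,0,-0.6]},
    {"translation": [0,0.7,0],"twist": [0,0,-0.8]},
    {"translation": [0,0.88,0],"twist": [0,0,-1.0]},
    {"translation": [0,0.88,0],"twist": [0,0,-1.0]},
    {"translation": [0,0.88,0],"twist": [0,0,-1.0]},
    {"translation": [0,0.88,0],"twist": [0,0,-1.0]},
    {"translation": [0,0.88,0],"twist": [0,0,-1.0]},
    {"translation": [0,0.88,0],"twist": [0,0,-1.0]}
  ]
}}

```text
t: 18.95
ee_pos: [545.0, 36.4, 425.1]
orientation: [-1.743, -2.614, 0.0]
ft_force: [-0.3, -0.3, 0.5]
width: 87.5
```

Emit:
{"api": "send_rows", "payload": {
  "commands": [
    {"translation": [0,0,-0.1],"twist": [0,0,-0.2]},
    {"translation": [0,0,-0.2],"twist": [0,0,-0.4]},
    {"translation": [0,0,-0.3],"twist": [0,0,-0.6]},
    {"translation": [0,0,-0.3],"twist": [0,0,-0.82]},
    {"translation": [0,0,-0.3],"twist": [0,0,-0.82]},
    {"translation": [0,0,-0.3],"twist": [0,0,-0.82]},
    {"translation": [0,0,-0.3],"twist": [0,0,-0.82]},
    {"translation": [0,0,-0.3],"twist": [0,0,-0.82]},
    {"translation": [0,0,-0.3],"twist": [0,0,-0.82]},
    {"translation": [0,0,-0.3],"twist": [0,0,-0.82]}
  ]
}}

```text
t: 19.95
ee_pos: [545.0, 37.0, 395.3]
orientation: [2.237, 2.205, 0.0]
ft_force: [-0.4, -0.5, -0.7]
width: 87.4
```

Run:
```python
from h import *
o=ctrl.get_obs(); print(o["t"],o["ee_pos"].round(1),cv2.Rodrigues(o["orientation"])[0][:,1].round(3))
# arc tables: rows of cumulative shift per call
def arc(p,a0,a1,n=4):
    st=np.linspace(a0,a1,n+1)
    for i in range(n):
        a=np.linspace(st[i],st[i+1],11); q=85*np.c_[np.cos(a),np.sin(a)]
        print(((q[1:]-q[0])/100).round(2).tolist(),((a[[1,10]]-a[0])/.5).round(3))
    print("end",p+q[-1])
print("L");arc(np.array([543.4,-47.2]),1.552,2.964)
print("R");arc(np.array([509.4,-236.2]),-1.915,-3.32)
```

```text
19.95 [545.   37.  395.3] [ 1.    -0.015  0.   ]
L
[[-0.03, 0.0], [-0.06, -0.0], [-0.09, -0.0], [-0.12, -0.01], [-0.15, -0.01], [-0.18, -0.02], [-0.21, -0.02], [-0.24, -0.03], [-0.27, -0.04], [-0.29, -0.05]] [0.071 0.706]
[[-0.03, -0.01], [-0.06, -0.02], [-0.08, -0.03], [-0.11, -0.05], [-0.14, -0.06], [-0.16, -0.08], [-0.19, -0.09], [-0.21, -0.11], [-0.24, -0.13], [-0.26, -0.15]] [0.071 0.706]
[[-0.02, -0.02], [-0.05, -0.04], [-0.07, -0.06], [-0.09, -0.08], [-0.11, -0.1], [-0.13, -0.13], [-0.14, -0.15], [-0.16, -0.18], [-0.18, -0.2], [-0.19, -0.23]] [0.071 0.706]
[[-0.01, -0.03], [-0.03, -0.05], [-0.04, -0.08], [-0.05, -0.11], [-0.06, -0.14], [-0.07, -0.16], [-0.08, -0.19], [-0.09, -0.22], [-0.1, -0.25], [-0.1, -0.28]] [0.071 0.706]
end [459.73689464 -32.18384863]
R
[[-0.03, 0.01], [-0.06, 0.02], [-0.08, 0.03], [-0.11, 0.05], [-0.14, 0.06], [-0.16, 0.08], [-0.19, 0.09], [-0.21, 0.11], [-0.23, 0.13], [-0.26, 0.15]] [-0.07  -0.702]
[[-0.02, 0.02], [-0.04, 0.04], [-0.07, 0.06], [-0.09, 0.08], [-0.11, 0.11], [-0.12, 0.13], [-0.14, 0.15], [-0.16, 0.18], [-0.18, 0.2], [-0.19, 0.23]] [-0.07  -0.702]
[[-0.01, 0.03], [-0.03, 0.05], [-0.04, 0.08], [-0.05, 0.11], [-0.06, 0.14], [-0.07, 0.16], [-0.08, 0.19], [-0.09, 0.22], [-0.1, 0.25], [-0.1, 0.28]] [-0.07  -0.703]
[[-0.0, 0.03], [-0.01, 0.06], [-0.01, 0.09], [-0.01, 0.12], [-0.01, 0.15], [-0.01, 0.18], [-0.01, 0.21], [-0.01, 0.24], [-0.0, 0.27], [0.0, 0.3]] [-0.07  -0.702]
end [ 425.74915596 -221.11569389]
```

Now I'll lower 59 mm around the grip with the jaws wide open, then close to about 26 mm.

Emit:
{"api": "send_rows", "payload": {
  "commands": [
    {"translation": [0,0,-0.08],"twist": [0,0,0]},
    {"translation": [0,0,-0.16],"twist": [0,0,0]},
    {"translation": [0,0,-0.24],"twist": [0,0,0]},
    {"translation": [0,0,-0.32],"twist": [0,0,0]},
    {"translation": [0,0,-0.4],"twist": [0,0,0]},
    {"translation": [0,0,-0.48],"twist": [0,0,0]},
    {"translation": [0,0,-0.55],"twist": [0,0,0]},
    {"translation": [0,0,-0.59],"twist": [0,0,0]},
    {"translation": [0,0,-0.59],"twist": [0,0,0]},
    {"translation": [0,0,-0.59],"twist": [0,0,0]}
  ]
}}

```text
t: 20.95
ee_pos: [545.1, 37.0, 336.3]
orientation: [2.238, 2.205, 0.0]
ft_force: [-0.7, -0.5, -0.7]
width: 88.1
```

Emit:
{"api": "send_rows", "payload": {
  "commands": [
    {"translation": [0,0,0],"twist": [0,0,0]},
    {"translation": [0,0,0],"twist": [0,0,0]},
    {"translation": [0,0,0],"twist": [0,0,0]},
    {"translation": [0,0,0],"twist": [0,0,0]},
    {"translation": [0,0,0],"twist": [0,0,0]},
    {"translation": [0,0,0],"twist": [0,0,0]},
    {"translation": [0,0,0],"twist": [0,0,0]},
    {"translation": [0,0,0],"twist": [0,0,0]},
    {"translation": [0,0,0],"twist": [0,0,0]},
    {"translation": [0,0,0],"twist": [0,0,0]}
  ],
  "grip": 0.41
}}

```text
t: 21.95
ee_pos: [545.0, 37.0, 336.2]
orientation: [-2.238, -2.205, 0.0]
ft_force: [0.1, -1.1, -0.4]
width: 26.2
```

Emit:
{"api": "send_rows", "payload": {
  "commands": [
    {"translation": [-0.03,0,0],"twist": [0,0,0.07]},
    {"translation": [-0.06,0,0],"twist": [0,0,0.14]},
    {"translation": [-0.09,0,0],"twist": [0,0,0.21]},
    {"translation": [-0.12,-0.01,0],"twist": [0,0,0.28]},
    {"translation": [-0.15,-0.01,0],"twist": [0,0,0.35]},
    {"translation": [-0.18,-0.02,0],"twist": [0,0,0.42]},
    {"translation": [-0.21,-0.02,0],"twist": [0,0,0.5]},
    {"translation": [-0.24,-0.03,0],"twist": [0,0,0.57]},
    {"translation": [-0.27,-0.04,0],"twist": [0,0,0.64]},
    {"translation": [-0.29,-0.05,0],"twist": [0,0,0.7]}
  ]
}}

```text
t: 22.95
ee_pos: [516.2, 32.2, 336.4]
orientation: [1.818, 2.561, 0.002]
ft_force: [1.4, 2.1, -0.1]
width: 25.9
```

The forces match the expected ~1.5 N push, so I'll carry on round the arc.

Emit:
{"api": "send_rows", "payload": {
  "commands": [
    {"translation": [-0.03,-0.01,0],"twist": [0,0,0.07]},
    {"translation": [-0.06,-0.02,0],"twist": [0,0,0.14]},
    {"translation": [-0.08,-0.03,0],"twist": [0,0,0.21]},
    {"translation": [-0.11,-0.05,0],"twist": [0,0,0.28]},
    {"translation": [-0.14,-0.06,0],"twist": [0,0,0.35]},
    {"translation": [-0.16,-0.08,0],"twist": [0,0,0.42]},
    {"translation": [-0.19,-0.09,0],"twist": [0,0,0.5]},
    {"translation": [-0.21,-0.11,0],"twist": [0,0,0.57]},
    {"translation": [-0.24,-0.13,0],"twist": [0,0,0.64]},
    {"translation": [-0.26,-0.15,0],"twist": [0,0,0.7]}
  ]
}}

```text
t: 23.95
ee_pos: [490.1, 17.2, 336.4]
orientation: [1.344, 2.839, 0.001]
ft_force: [0.8, 2.7, -0.3]
width: 25.9
```

Emit:
{"api": "send_rows", "payload": {
  "commands": [
    {"translation": [-0.02,-0.02,0],"twist": [0,0,0.07]},
    {"translation": [-0.05,-0.04,0],"twist": [0,0,0.14]},
    {"translation": [-0.07,-0.06,0],"twist": [0,0,0.21]},
    {"translation": [-0.09,-0.08,0],"twist": [0,0,0.28]},
    {"translation": [-0.11,-0.1,0],"twist": [0,0,0.35]},
    {"translation": [-0.13,-0.13,0],"twist": [0,0,0.42]},
    {"translation": [-0.14,-0.15,0],"twist": [0,0,0.5]},
    {"translation": [-0.16,-0.18,0],"twist": [0,0,0.57]},
    {"translation": [-0.18,-0.2,0],"twist": [0,0,0.64]},
    {"translation": [-0.19,-0.23,0],"twist": [0,0,0.7]}
  ]
}}

```text
t: 24.95
ee_pos: [470.9, -5.9, 336.3]
orientation: [0.83, 3.03, 0.001]
ft_force: [-0.4, 2.4, -0.3]
width: 26.0
```

Emit:
{"api": "send_rows", "payload": {
  "commands": [
    {"translation": [-0.01,-0.03,0],"twist": [0,0,0.07]},
    {"translation": [-0.03,-0.05,0],"twist": [0,0,0.14]},
    {"translation": [-0.04,-0.08,0],"twist": [0,0,0.21]},
    {"translation": [-0.05,-0.11,0],"twist": [0,0,0.28]},
    {"translation": [-0.06,-0.14,0],"twist": [0,0,0.35]},
    {"translation": [-0.07,-0.16,0],"twist": [0,0,0.42]},
    {"translation": [-0.08,-0.19,0],"twist": [0,0,0.5]},
    {"translation": [-0.09,-0.22,0],"twist": [0,0,0.57]},
    {"translation": [-0.1,-0.25,0],"twist": [0,0,0.64]},
    {"translation": [-0.1,-0.28,0],"twist": [0,0,0.7]}
  ]
}}

```text
t: 25.95
ee_pos: [460.9, -33.9, 336.3]
orientation: [0.289, 3.128, 0.001]
ft_force: [-0.4, 1.2, 1.1]
width: 26.1
```

Emit:
{"api": "send_rows", "payload": {
  "commands": [
    {"translation": [0,-0.005,0],"twist": [0,0,0]},
    {"translation": [0,-0.01,0],"twist": [0,0,0]},
    {"translation": [0,-0.015,0],"twist": [0,0,0]},
    {"translation": [0,-0.02,0],"twist": [0,0,0]},
    {"translation": [0,-0.025,0],"twist": [0,0,0]},
    {"translation": [0,-0.03,0],"twist": [0,0,0]},
    {"translation": [0,-0.03,0],"twist": [0,0,0]},
    {"translation": [0,-0.03,0],"twist": [0,0,0]},
    {"translation": [0,-0.03,0],"twist": [0,0,0]},
    {"translation": [0,-0.03,0],"twist": [0,0,0]}
  ]
}}

```text
t: 26.95
ee_pos: [460.9, -36.7, 336.1]
orientation: [-0.292, -3.128, -0.001]
ft_force: [-0.8, 4.6, 0.2]
width: 26.2
```

Emit:
{"api": "send_rows", "payload": {
  "commands": [
    {"translation": [0,-0.005,0],"twist": [0,0,0]},
    {"translation": [0,-0.01,0],"twist": [0,0,0]},
    {"translation": [0,-0.01,0],"twist": [0,0,0]},
    {"translation": [0,-0.015,0],"twist": [0,0,0]},
    {"translation": [0,-0.015,0],"twist": [0,0,0]},
    {"translation": [0,-0.015,0],"twist": [0,0,0]},
    {"translation": [0,-0.015,0],"twist": [0,0,0]},
    {"translation": [0,-0.015,0],"twist": [0,0,0]},
    {"translation": [0,-0.015,0],"twist": [0,0,0]},
    {"translation": [0,-0.015,0],"twist": [0,0,0]}
  ]
}}

```text
t: 27.95
ee_pos: [460.9, -37.3, 336.0]
orientation: [-0.293, -3.127, -0.004]
ft_force: [-0.3, 13.4, 1.5]
width: 26.1
```

The lever is at its end stop: about 13 N with no further motion. I'll back off, rise and go to the right lever.

Emit:
{"api": "send_rows", "payload": {
  "commands": [
    {"translation": [0,0.02,0],"twist": [0,0,0]},
    {"translation": [0,0.02,0],"twist": [0,0,0]},
    {"translation": [0,0.02,0],"twist": [0,0,0]},
    {"translation": [0,0.02,0.05],"twist": [0,0,0]},
    {"translation": [0,0.02,0.15],"twist": [0,0,0]},
    {"translation": [0,0.02,0.3],"twist": [0,0,0]},
    {"translation": [0,0.02,0.45],"twist": [0,0,0]},
    {"translation": [0,0.02,0.6],"twist": [0,0,0]},
    {"translation": [0,0.02,0.7],"twist": [0,0,0]},
    {"translation": [0,0.02,0.7],"twist": [0,0,0]}
  ],
  "grip": -0.4
}}

```text
t: 28.95
ee_pos: [461.4, -36.6, 407.9]
orientation: [0.291, 3.125, -0.0]
ft_force: [0.1, 0.3, -0.5]
width: 61.2
```

Emit:
{"api": "send_rows", "payload": {
  "commands": [
    {"translation": [0,-0.1,0],"twist": [0,0,-0.2]},
    {"translation": [0,-0.3,0],"twist": [0,0,-0.4]},
    {"translation": [0,-0.5,0],"twist": [0,0,-0.6]},
    {"translation": [0,-0.7,0],"twist": [0,0,-0.8]},
    {"translation": [0,-0.85,0],"twist": [0,0,-1.0]},
    {"translation": [0,-1.0,0],"twist": [0,0,-1.0]},
    {"translation": [0,-1.0,0],"twist": [0,0,-1.0]},
    {"translation": [0,-1.0,0],"twist": [0,0,-1.0]},
    {"translation": [0,-1.0,0],"twist": [0,0,-1.0]},
    {"translation": [0,-1.0,0],"twist": [0,0,-1.0]}
  ],
  "grip": -1
}}

```text
t: 29.95
ee_pos: [461.0, -135.9, 406.1]
orientation: [-1.054, -2.959, -0.0]
ft_force: [0.4, -0.4, -0.6]
width: 87.9
```

Emit:
{"api": "send_rows", "payload": {
  "commands": [
    {"translation": [0,-0.1,0],"twist": [0,0,-0.2]},
    {"translation": [0,-0.3,0],"twist": [0,0,-0.4]},
    {"translation": [0,-0.5,0],"twist": [0,0,-0.6]},
    {"translation": [0,-0.7,0],"twist": [0,0,-0.8]},
    {"translation": [0,-0.85,0],"twist": [0,0,-1.0]},
    {"translation": [0,-1.0,0],"twist": [0,0,-1.0]},
    {"translation": [0,-1.0,0],"twist": [0,0,-1.0]},
    {"translation": [0,-1.0,0],"twist": [0,0,-1.0]},
    {"translation": [0,-1.0,0],"twist": [0,0,-1.0]},
    {"translation": [0,-1.0,0],"twist": [0,0,-1.0]}
  ]
}}

```text
t: 30.95
ee_pos: [461.0, -235.9, 406.2]
orientation: [-1.753, -2.606, -0.0]
ft_force: [1.0, 0.1, 0.4]
width: 88.0
```

Emit:
{"api": "send_rows", "payload": {
  "commands": [
    {"translation": [0,-0.1,0],"twist": [0,0,-0.2]},
    {"translation": [0,-0.3,0],"twist": [0,0,-0.4]},
    {"translation": [0.05,-0.5,0],"twist": [0,0,-0.6]},
    {"translation": [0.1,-0.7,0],"twist": [0,0,-0.8]},
    {"translation": [0.15,-0.8,0],"twist": [0,0,-1.0]},
    {"translation": [0.2,-0.8,0],"twist": [0,0,-1.0]},
    {"translation": [0.2,-0.8,0],"twist": [0,0,-1.0]},
    {"translation": [0.2,-0.8,0],"twist": [0,0,-1.0]},
    {"translation": [0.2,-0.8,0],"twist": [0,0,-1.0]},
    {"translation": [0.2,-0.8,0],"twist": [0,0,-1.0]}
  ]
}}

```text
t: 31.95
ee_pos: [480.9, -315.9, 406.2]
orientation: [-2.344, -2.092, 0.0]
ft_force: [-0.1, -0.0, -1.4]
width: 88.3
```

Run:
```python
from h import *
o=ctrl.get_obs(); R=cv2.Rodrigues(o["orientation"])[0]; print(o["t"],o["ee_pos"].round(1),np.arctan2(R[1,1],R[0,1]),o["qpos"].round(2))
d=ctrl.get_image("side")
cv2.imwrite("pics/side5.png",cv2.resize(d["img"][110:330,150:400,::-1],None,fx=2.5,fy=2.5,interpolation=cv2.INTER_CUBIC))
```

```text
31.95 [ 480.9 -315.9  406.2] -0.11366259333698593 [-0.6   0.35  1.74  0.    1.05 -0.49]
```

View pics/side5.png

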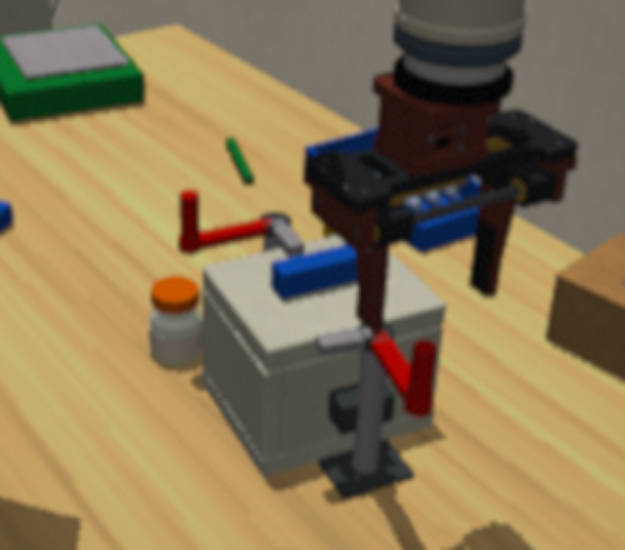

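The left tongue is now over the lid. Next I'll lower around the right grip.

Emit:
{"api": "send_rows", "payload": {
  "commands": [
    {"translation": [0,-0.01,0],"twist": [0,0,-0.23]},
    {"translation": [0,-0.01,0],"twist": [0,0,-0.46]},
    {"translation": [0,-0.01,-0.12],"twist": [0,0,-0.46]},
    {"translation": [0,-0.01,-0.24],"twist": [0,0,-0.46]},
    {"translation": [0,-0.01,-0.36],"twist": [0,0,-0.46]},
    {"translation": [0,-0.01,-0.48],"twist": [0,0,-0.46]},
    {"translation": [0,-0.01,-0.6],"twist": [0,0,-0.46]},
    {"translation": [0,-0.01,-0.7],"twist": [0,0,-0.46]},
    {"translation": [0,-0.01,-0.7],"twist": [0,0,-0.46]},
    {"translation": [0,-0.01,-0.7],"twist": [0,0,-0.46]}
  ]
}}

```text
t: 33.0
ee_pos: [481.0, -317.6, 335.9]
orientation: [-2.569, -1.807, 0.0]
ft_force: [-0.3, -0.3, 0.3]
width: 88.1
```

Emit:
{"api": "send_rows", "payload": {
  "commands": [
    {"translation": [0,0,0],"twist": [0,0,0]},
    {"translation": [0,0,0],"twist": [0,0,0]},
    {"translation": [0,0,0],"twist": [0,0,0]},
    {"translation": [0,0,0],"twist": [0,0,0]},
    {"translation": [0,0,0],"twist": [0,0,0]},
    {"translation": [0,0,0],"twist": [0,0,0]},
    {"translation": [0,0,0],"twist": [0,0,0]},
    {"translation": [0,0,0],"twist": [0,0,0]},
    {"translation": [0,0,0],"twist": [0,0,0]},
    {"translation": [0,0,0],"twist": [0,0,0]}
  ],
  "grip": 0.41
}}

```text
t: 34.0
ee_pos: [481.0, -317.5, 336.1]
orientation: [-2.57, -1.807, 0.0]
ft_force: [0.4, 0.5, 0.4]
width: 25.9
```

Emit:
{"api": "send_rows", "payload": {
  "commands": [
    {"translation": [-0.03,0.01,0],"twist": [0,0,-0.07]},
    {"translation": [-0.06,0.02,0],"twist": [0,0,-0.14]},
    {"translation": [-0.08,0.03,0],"twist": [0,0,-0.21]},
    {"translation": [-0.11,0.05,0],"twist": [0,0,-0.28]},
    {"translation": [-0.14,0.06,0],"twist": [0,0,-0.35]},
    {"translation": [-0.16,0.08,0],"twist": [0,0,-0.42]},
    {"translation": [-0.19,0.09,0],"twist": [0,0,-0.49]},
    {"translation": [-0.21,0.11,0],"twist": [0,0,-0.56]},
    {"translation": [-0.23,0.13,0],"twist": [0,0,-0.63]},
    {"translation": [-0.26,0.15,0],"twist": [0,0,-0.7]}
  ]
}}

```text
t: 35.0
ee_pos: [455.2, -302.7, 336.4]
orientation: [2.845, 1.33, 0.001]
ft_force: [2.1, -1.3, 0.2]
width: 25.6
```

Emit:
{"api": "send_rows", "payload": {
  "commands": [
    {"translation": [-0.02,0.02,0],"twist": [0,0,-0.07]},
    {"translation": [-0.04,0.04,0],"twist": [0,0,-0.14]},
    {"translation": [-0.07,0.06,0],"twist": [0,0,-0.21]},
    {"translation": [-0.09,0.08,0],"twist": [0,0,-0.28]},
    {"translation": [-0.11,0.11,0],"twist": [0,0,-0.35]},
    {"translation": [-0.12,0.13,0],"twist": [0,0,-0.42]},
    {"translation": [-0.14,0.15,0],"twist": [0,0,-0.49]},
    {"translation": [-0.16,0.18,0],"twist": [0,0,-0.56]},
    {"translation": [-0.18,0.2,0],"twist": [0,0,-0.63]},
    {"translation": [-0.19,0.23,0],"twist": [0,0,-0.7]}
  ]
}}

```text
t: 36.0
ee_pos: [436.1, -279.7, 336.4]
orientation: [3.033, 0.814, 0.001]
ft_force: [-0.6, -2.5, -0.1]
width: 25.9
```

Emit:
{"api": "send_rows", "payload": {
  "commands": [
    {"translation": [-0.01,0.03,0],"twist": [0,0,-0.07]},
    {"translation": [-0.03,0.05,0],"twist": [0,0,-0.14]},
    {"translation": [-0.04,0.08,0],"twist": [0,0,-0.21]},
    {"translation": [-0.05,0.11,0],"twist": [0,0,-0.28]},
    {"translation": [-0.06,0.14,0],"twist": [0,0,-0.35]},
    {"translation": [-0.07,0.16,0],"twist": [0,0,-0.42]},
    {"translation": [-0.08,0.19,0],"twist": [0,0,-0.49]},
    {"translation": [-0.09,0.22,0],"twist": [0,0,-0.56]},
    {"translation": [-0.1,0.25,0],"twist": [0,0,-0.63]},
    {"translation": [-0.1,0.28,0],"twist": [0,0,-0.7]}
  ]
}}

```text
t: 37.0
ee_pos: [426.0, -251.6, 336.4]
orientation: [3.129, 0.274, 0.001]
ft_force: [-0.9, -1.7, 1.1]
width: 25.9
```

Emit:
{"api": "send_rows", "payload": {
  "commands": [
    {"translation": [0,0.03,0],"twist": [0,0,-0.07]},
    {"translation": [-0.01,0.06,0],"twist": [0,0,-0.14]},
    {"translation": [-0.01,0.09,0],"twist": [0,0,-0.21]},
    {"translation": [-0.01,0.12,0],"twist": [0,0,-0.28]},
    {"translation": [-0.01,0.15,0],"twist": [0,0,-0.35]},
    {"translation": [-0.01,0.18,0],"twist": [0,0,-0.42]},
    {"translation": [-0.01,0.21,0],"twist": [0,0,-0.49]},
    {"translation": [-0.01,0.24,0],"twist": [0,0,-0.56]},
    {"translation": [0,0.27,0],"twist": [0,0,-0.63]},
    {"translation": [0,0.3,0],"twist": [0,0,-0.7]}
  ]
}}

```text
t: 38.0
ee_pos: [426.2, -221.6, 336.4]
orientation: [3.129, -0.275, 0.001]
ft_force: [1.1, -2.2, -0.2]
width: 26.0
```

Emit:
{"api": "send_rows", "payload": {
  "commands": [
    {"translation": [0,0.005,0],"twist": [0,0,0]},
    {"translation": [0,0.01,0],"twist": [0,0,0]},
    {"translation": [0,0.015,0],"twist": [0,0,0]},
    {"translation": [0,0.02,0],"twist": [0,0,0]},
    {"translation": [0,0.025,0],"twist": [0,0,0]},
    {"translation": [0,0.03,0],"twist": [0,0,0]},
    {"translation": [0,0.03,0],"twist": [0,0,0]},
    {"translation": [0,0.03,0],"twist": [0,0,0]},
    {"translation": [0,0.03,0],"twist": [0,0,0]},
    {"translation": [0,0.03,0],"twist": [0,0,0]}
  ]
}}

```text
t: 39.0
ee_pos: [425.9, -218.4, 336.1]
orientation: [-3.13, 0.273, 0.0]
ft_force: [-0.1, -1.0, 1.1]
width: 25.9
```

Emit:
{"api": "send_rows", "payload": {
  "commands": [
    {"translation": [0,0.005,0],"twist": [0,0,0]},
    {"translation": [0,0.01,0],"twist": [0,0,0]},
    {"translation": [0,0.015,0],"twist": [0,0,0]},
    {"translation": [0,0.02,0],"twist": [0,0,0]},
    {"translation": [0,0.02,0],"twist": [0,0,0]},
    {"translation": [0,0.02,0],"twist": [0,0,0]},
    {"translation": [0,0.02,0],"twist": [0,0,0]},
    {"translation": [0,0.02,0],"twist": [0,0,0]},
    {"translation": [0,0.02,0],"twist": [0,0,0]},
    {"translation": [0,0.02,0],"twist": [0,0,0]}
  ]
}}

```text
t: 40.0
ee_pos: [426.0, -216.8, 336.2]
orientation: [3.129, -0.273, 0.0]
ft_force: [0.8, -5.0, -1.5]
width: 26.0
```

Emit:
{"api": "send_rows", "payload": {
  "commands": [
    {"translation": [0,0.005,0],"twist": [0,0,0]},
    {"translation": [0,0.01,0],"twist": [0,0,0]},
    {"translation": [0,0.01,0],"twist": [0,0,0]},
    {"translation": [0,0.015,0],"twist": [0,0,0]},
    {"translation": [0,0.015,0],"twist": [0,0,0]},
    {"translation": [0,0.015,0],"twist": [0,0,0]},
    {"translation": [0,0.015,0],"twist": [0,0,0]},
    {"translation": [0,0.015,0],"twist": [0,0,0]},
    {"translation": [0,0.015,0],"twist": [0,0,0]},
    {"translation": [0,0.015,0],"twist": [0,0,0]}
  ]
}}

```text
t: 41.0
ee_pos: [426.0, -216.2, 336.2]
orientation: [3.127, -0.272, 0.001]
ft_force: [-1.4, -13.7, -4.3]
width: 26.0
```

Emit:
{"api": "send_rows", "payload": {
  "commands": [
    {"translation": [0,-0.02,0],"twist": [0,0,0]},
    {"translation": [0,-0.02,0],"twist": [0,0,0]},
    {"translation": [0,-0.02,0],"twist": [0,0,0]},
    {"translation": [0,-0.02,0.05],"twist": [0,0,0]},
    {"translation": [0,-0.02,0.15],"twist": [0,0,0]},
    {"translation": [0,-0.02,0.3],"twist": [0,0,0]},
    {"translation": [0,-0.02,0.45],"twist": [0,0,0]},
    {"translation": [0,-0.02,0.6],"twist": [0,0,0]},
    {"translation": [0,-0.02,0.8],"twist": [0,0,0]},
    {"translation": [0,-0.02,1.0],"twist": [0,0,0]}
  ],
  "grip": -0.4
}}

```text
t: 42.0
ee_pos: [425.8, -216.8, 437.7]
orientation: [3.13, -0.273, 0.001]
ft_force: [-0.4, 0.8, -0.6]
width: 61.7
```

Run:
```python
from h import *
o=ctrl.get_obs(); print(o["t"],o["ee_pos"].round(1))
s=ctrl.get_image("scene"); d=ctrl.get_image("side")
yw=-.178; c,s_=np.cos(yw),np.sin(yw); B=lambda x,y,z:[526.2+c*x-s_*y,-142+s_*x+c*y,z]
C=[B(x,y,132) for x,y in((-85,-70),(-85,70),(85,70),(85,-70))]+[B(-85,96,192),B(-85,-96,192)]
t=[]
for v,(x0,y0,w,h) in((s,(110,105,190,155)),(d,(180,110,190,200))):
    k=2.1; i=cv2.resize(v["img"][y0:y0+h,x0:x0+w,::-1],None,fx=k,fy=k,interpolation=cv2.INTER_CUBIC)
    for p in proj(v,C): cv2.circle(i,tuple(int(a) for a in ((p+.5-[x0,y0])*k-.5).round()),3,(255,0,255),1)
    t.append(cv2.copyMakeBorder(i,0,430-i.shape[0],0,0,cv2.BORDER_CONSTANT))
    for nm,lo,hi in(("orange",(9,180,90),(18,255,255)),("yellow",(22,170,90),(30,255,255))):
        for b,st,m in blobs(v,lo,hi,60): print(nm,onz(v,[b],75)[0].round())
cv2.imwrite("pics/fin.png",np.hstack(t))
```

```text
42.0 [ 425.8 -216.8  437.7]
orange [462.  -3.  75.]
yellow [672.   7.  75.]
orange [458.  -5.  75.]
yellow [678.  14.  75.]
```

View pics/fin.png

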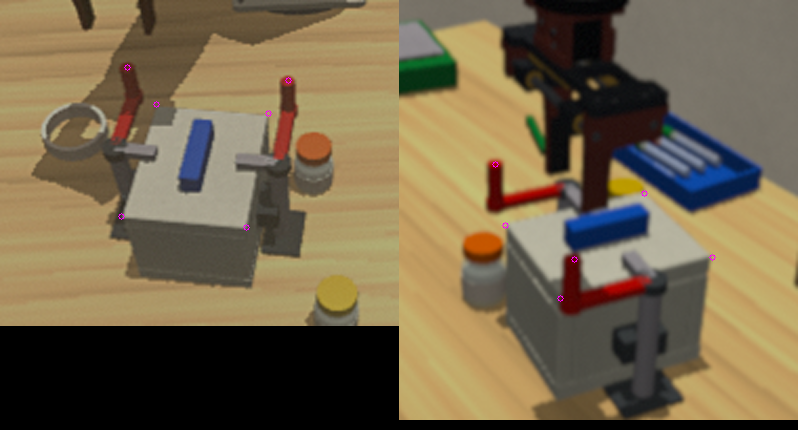

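The grips are on their predicted end-stop points, both tongues are over the lid, the lid is flush, the jars haven't moved and the robot is clear. Handing in.

```bash
python3 -c "
from workcell import ctrl
print(ctrl.close_job())"
```

```text
the job is handed in; nothing more can be done
None
```

The lid is on the box and both latch levers are at their end stops. I handed the job in at about 42 s of the 67 s allowed; the hand-in gives no verdict.

- **Lid:** I gripped it by the blue bar, lowered it slowly and released it only after the box took about 8 N. Afterwards its corners matched the expected seated position to within a pixel or two in both the scene and side views, with both levers still open.
- **Levers:** I moved each one round its arc with the jaws held loosely around its grip. At the end each pushed back with about 13 N while hardly moving. The last pictures show both grips at the computed end-stop points and both tongues over the lid. I could not read the lever angles directly.
- **Jars:** the orange and yellow caps measured within a few millimetres of where they started, which is about the accuracy of the measurement.
- **Arm:** it was raised well clear and touching nothing at hand-in.

One move call was refused because a number was out of range; I corrected it and sent it again. No check failed or disagreed.

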